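# Press a keyed shaft home in a spring-loaded pulley hub

## Task

Drop the small plain steel slug into the bore of the pulley hub and let go of it. Then take the keyed shaft out of its grey block, put its end in the bore, turn it until the key slips into the keyway, and push it down against the spring until its collar sits against the hub's top face. Finish while still gripping the shaft and holding it fully home; leave the other things on the bench alone.

Things in the scene. Friction and masses are not known exactly. Their poses are not given: they have to be found in the camera images.
- pulley_hub: aluminium toothed pulley, fixed upright on a 84 mm square dark steel plate 10 mm thick. Origin: centre of the plate's underside, z up. Flat hub top face, 50 mm across, 74 mm above the origin; belt flange 70 mm across, up to 57 mm. Vertical round bore on the origin's z axis, 20.4 mm across, open at the top, closed below by the spring pad
- hub_mouth (a point): centre of the bore's mouth, in the hub's top face (axes as pulley_hub)
- keyway (a point): mouth of the keyway, 12.5 mm from the bore axis toward pulley_hub's +x, in the top face: a slot 8.4 mm wide in the bore's side, reaching 14.6 mm from the axis, running the bore's full height; seen as a notch in the top face
- spring_pad (a joint): spring pad that closes the bore at the bottom: 0 = up (its top 22 mm above pulley_hub's origin), grows in m as it is pushed down, at most 0.0115; the spring pushes back with 5 N at the start of the travel and 12 N at 0.010
- keyed_shaft: steel shaft, 73 mm long, about 180 g, standing in the grey block. Origin: centre of its lower end, z up. 0-38 mm: 18 mm round, tapered tip; key 6 mm wide on the +x side, 13 mm out from the axis, from 12 to 38 mm: the lowest 12 mm enter the bore at any angle, then a key turned wrong stops on the hub's top face. 38-43 mm: round collar, 40 mm across. 43-73 mm: square head
- shaft_head (a point): centre of the top of the shaft's head, the part to grip: square, 18 x 18 mm, 30 mm high, its sides along keyed_shaft's x and y, standing on the collar
- collar_lug (a point): top of the lug on the collar, 24 mm from the axis: 8 mm wide, 5 mm thick, reaching 27 mm from the axis along keyed_shaft's +x, directly above the key, so it shows where the key is
- shaft_block: fixed grey plastic block 70 x 70 x 50 mm that holds the shaft. Origin: centre of its underside. Round hole in the middle of its top, 29 mm across, 42 mm deep; the shaft's collar rests on its top, so the shaft's origin is 12 mm up at the start
- slug: plain steel cylinder, 16 mm across, 24 mm high, about 40 g, standing on the bench. Origin: centre of its underside. In the bore it stands on the spring pad; the shaft touches it when the shaft's origin is 46 mm above pulley_hub's, then presses it and the pad 10 mm down until the collar meets the hub's top face
- solder_spool: bystander: reel of solder wire, 54 mm across, 42 mm high, loose. Origin: centre of its underside
- board_blue: bystander: small blue circuit board, 42 x 55 x 13 mm, loose. Origin: centre of its underside
- flux_bottle: bystander: small bottle with a pointed cap, 35 mm across, 105 mm high, standing loose. Origin: centre of its underside
- ball_vise: fixed white ball vise, in the way between shaft block and hub, 160 mm across at the foot, 205 mm high. Origin: centre of its underside. Behind it, farther from the robot, stand bench instruments up to 410 mm high: carry parts across on the robot's side of the vise, or above the vise and short of the instruments
There are look-alikes about, which are no part of the job. What is shaped like the keyed_shaft but orange is not meant.

How it is judged:
On the way, in this order (a step that is already met when the one before it is completed fails the run):
1. the slug lies in the bore on the spring pad, let go (z of slug in the frame of pulley_hub below 0.026 m and horizontal distance between slug and pulley_hub below 0.005 m and contact force between the fingers and slug below 0.1 N), for 0.1 s.
2. the shaft's key has slipped into the keyway (at least 5 mm deep) (z of keyed_shaft in the frame of pulley_hub below 0.057 m and horizontal distance between keyed_shaft and pulley_hub below 0.004 m and angle between the x axis of keyed_shaft and the x axis of pulley_hub, either way round below 0.35 rad), for 0.05 s.
At the end, for the whole second after the job is handed in: the slug is in the bore under the shaft; the shaft is in the bore with its key in the keyway and its collar within 2.5 mm of the hub's top face, upright and at rest; the spring pad is pushed down more than 7 mm; and the fingers still hold the shaft there (more than 2 N of contact) (z of slug in the frame of pulley_hub below 0.018 m and horizontal distance between slug and pulley_hub below 0.005 m and z of keyed_shaft in the frame of pulley_hub below 0.0385 m and horizontal distance between keyed_shaft and pulley_hub below 0.004 m and angle between keyed_shaft's own z axis and vertical below 0.1 rad and angle between the x axis of keyed_shaft and the x axis of pulley_hub, either way round below 0.35 rad and value of joint spring_pad above 0.007 m and contact force between the fingers and keyed_shaft above 2 N and linear speed of keyed_shaft below 0.02 m/s); the arm keeps its last pose, push and grip.
It fails at once if a bystander (solder reel, blue board or bottle) is moved more than 30 mm (distance of any of solder_spool, board_blue, flux_bottle from where it was at the start of the episode above 0.03 m).
It also fails if it takes over 64 s, if anything falls off the work surface, if the arm or the gripper's body presses on something with over 40 N, if the wrist force passes 120 N, or if a joint passes its speed limit or range.

## Robot

A 7-joint arm with a two-finger parallel gripper is mounted at the origin on the work surface; the furniture and walls round the work are solid. World frame = base frame: x ahead of the robot, y to its left, z up, the work surface at z = 0. Lengths are in m, angles in rad, forces in N, time in s.
With the tool pointing down it reaches from about 0.4 to 0.85 m from the base axis. Payload 4.5 kg.
Tool frame: the origin (TCP) lies midway between the tips of the shut fingers; the grasp point (between the pads) lies 19 mm behind it; z points along the fingers, y is the line along which they close (so a half turn about z gives the same grasp; the last joint's range is limited). The gripper opens to 88 mm and grips with 3 to 60 N. Pads are 18 mm wide; open, the fingers measure 123 mm over their backs; the gripper's body (75 mm by 187 mm) begins 45 mm behind the grasp point.
Start: joints at [-1.083, 0.689, -0.195, 1.565, 0.157, 0.902, -0.215], TCP at [0.274, 0.562, 0.239] pointing down, gripper open.
Joint ranges: [-3.01, 3.01], [-0.46, 2.08], [-1.47, 1.51], [0.13, 2.56], [-1, 4.14], [0.04, 2.09], [-2.66, 2.66]. Speed limits (rad/s): [2.57, 2.57, 3.14, 3.14, 3.14, 3.14, 3.14].

## Interface

Orientations are given as a unit quaternion [x, y, z, w].
In Python, from plant import get_state, viewer, workorder gives the robot as it stands. The module is installed in compiled form; this text tells all that it offers.
- The arm moves only by the tool step_arm, never from a script. Its argument "motion" is a list of rows, each an object of numbers: "wx", "wy", "wz": the turn, a rotation vector about the tool's x, y, z each as a share of 180 degrees, from -1 to 1; "dx", "dy", "dz": the shift along the tool's x, y, z each as a share of 8 cm, from -1 to 1; "claw": the finger opening in mm, from 0 to 88.1. A call has 1 to 8 rows; each row is the pose to reach, as a shift and turn from the pose commanded when the call began, along the tool's axes at that moment, turning the shorter way round; what a row does not reach only later rows make up. A row lasts 1/10 s, in which the tool goes at most 50 mm and 8.59 degrees, less where a joint would pass 70% of its speed; a pose out of reach is approached as far as the arm can. A call with a number of a shift or a turn outside -1 to 1 is refused whole. A call with a gripper value outside its range is refused whole. The fingers move at their own pace and stop on an object; "force" is the grip in N (left out, the last holds). Time passes only in rows, so rows that repeat a pose let the fingers close. It gives the time, the measured TCP pose, the force, the opening and the grip force at its end, in the units of the state.
- get_state(): the state, without advancing time (a new reading comes with each control period).
- viewer.snapshot(name): name is "scene" or "top" or "wrist"; returns (picture, depth): 420x560x3 uint8, red, green, blue; 420x560 float32, m along the optical axis (not along the pixel's ray), 0 where there is no reading.
- viewer.calibration(name): a dict with "vfov" (degrees; the focal length in pixels is half the picture's height over the tangent of half this angle, whatever the lens; pixels are square), "cx", "cy" (the principal point, pixels), "dist_coeffs" ([k1, k2, p1, p2, k3] as OpenCV has them; the pictures are not rectified), "extrinsics" (4x4, takes a point from camera to world coordinates). Camera axes: x right, y down, z forward; pixel columns grow to the right and rows downward; lengths in m; the calibration is good to about 2 mm. A picture is of the moment at which its call begins: read the wrist's pose just before it. calibration takes no time and is no camera call; for the wrist camera it gives the pose at the moment of the call.
- workorder.finish_job(): hands the job in; it is judged then, once.
The state is a dict: "clock": time; "q": joint angles; "qd": joint speeds; "joint_torque": joint torques, N m; "tool_pos": TCP position; "eef_rot": TCP orientation; "contact_force": force on the tool from outside, world axes, zero at the start; "moment": the same for the moment, N m; "opening": opening from 0.0 (shut) to 1.0 (fully open); "finger_force": force on a finger pad.
Only numpy, scipy, OpenCV 4.12 (cv2) and the standard library are available. Lean on these libraries where they do the work, as an engineer would, in place of code of your own. Each camera call takes 0.05 s, during which the arm holds its last target. There are 200 camera calls.

## Working session

There is one attempt and no reset: what is moved stays moved. The work goes in short steps, Python scripts to look and compute and a tool call to move; the robot and the scene stay as the last step left them, time stands still between calls to the robot, and variables do not carry over. Pictures are saved under pics/ and viewed, at most 10 in all, crops included, and the job is handed in when it is done.

Besides the shell and the picture viewer there is one more tool, called after "Call:" by a JSON object that holds its "api" and its "payload". step_arm: Moves the arm, as the interface text tells. Shift numbers are shares of 8 cm and turn numbers shares of 180 degrees, none past 1 either way. Its arguments: {"type":"object","properties":{"motion":{"type":"array","items":{"type":"object","properties":{"wx":{"type":"number","minimum":-1,"maximum":1},"wy":{"type":"number","minimum":-1,"maximum":1},"wz":{"type":"number","minimum":-1,"maximum":1},"dx":{"type":"number","minimum":-1,"maximum":1},"dy":{"type":"number","minimum":-1,"maximum":1},"dz":{"type":"number","minimum":-1,"maximum":1},"claw":{"type":"number"}}}},"force":{"type":"number"}},"required":["motion"]}

```bash
mkdir -p pics; cat > h.py <<'E'
import numpy as np, cv2
from plant import get_state, viewer, workorder
from scipy.spatial.transform import Rotation as R
def K(c):
    f=210/np.tan(np.radians(c['vfov'])/2); return np.array([[f,0,c['cx']],[0,f,c['cy']],[0,0,1]])
def snap(n,save=None):
    c=viewer.calibration(n); p,d=viewer.snapshot(n)
    if save: cv2.imwrite(f'pics/{save}.png',p[:,:,::-1])
    np.savez(f'{n}.npz',p=p,d=d,E=c['extrinsics'],K=K(c),D=np.array(c['dist_coeffs'],float))
    return np.load(f'{n}.npz')
def cloud(s):
    h,w=s['d'].shape; u,v=np.meshgrid(np.arange(w),np.arange(h))
    q=cv2.undistortPoints(np.stack([u,v],-1).reshape(-1,1,2).astype(float),s['K'],s['D']).reshape(h,w,2)
    P=np.concatenate([q,np.ones((h,w,1))],-1)*s['d'][...,None]
    P=P@s['E'][:3,:3].T+s['E'][:3,3]; P[s['d']==0]=np.nan; return P
def pixz(s,u,v,z):
    q=cv2.undistortPoints(np.array([[[u,v]]],float),s['K'],s['D']).ravel()
    r=s['E'][:3,:3]@np.array([q[0],q[1],1]); o=s['E'][:3,3]; return o+r*(z-o[2])/r[2]
def goto(p,yaw=None):
    "shift/turn shares from present state to TCP p, tool down"
    st=get_state(); r=R.from_quat(st['eef_rot']); d=r.inv().apply(np.array(p)-st['tool_pos'])/.08
    print('d shares',d.round(3)); 
    if yaw is not None:
        t=R.from_euler('z',yaw)*R.from_euler('x',np.pi); print('w',((r.inv()*t).as_rotvec()/np.pi).round(4))
E
python3 - <<'E'
from h import *
a=snap('scene'); b=snap('top')
im=np.hstack([a['p'],b['p']])[:,:,::-1]
cv2.imwrite('pics/a.png',a['p'][:,:,::-1]);cv2.imwrite('pics/b.png',cv2.resize(b['p'][:,:,::-1],(800,600),interpolation=cv2.INTER_CUBIC))
s=get_state();print(s); print(R.from_quat(s['eef_rot']).as_matrix().round(3)); print(b['E'].round(3),a['E'].round(3))
E
```

```text
{'clock': 0.1, 'q': array([-1.08318637,  0.68986439, -0.19450339,  1.56623457,  0.15733992,
        0.90251728, -0.21507785]), 'qd': array([-6.97985829e-04, -1.50554182e-03, -3.85699315e-04, -2.14203810e-03,
        2.80141873e-04, -1.77859101e-05,  8.44123559e-05]), 'joint_torque': array([-2.73656718e-03, -5.28502214e+01, -1.27098005e+00, -1.53838170e+01,
       -5.24495181e-02,  2.00567745e-03,  4.46022875e-05]), 'tool_pos': array([0.27380519, 0.56120255, 0.23801357]), 'eef_rot': array([ 2.24909416e-01,  9.74379336e-01, -8.08809421e-04, -1.01258670e-04]), 'contact_force': array([-1.37005585,  0.69434508,  0.41474235]), 'moment': array([ 0.00646771, -0.00834389,  0.04642646]), 'finger_force': 0.0, 'opening': 0.9971598637136545}
[[-0.899  0.438 -0.001]
 [ 0.438  0.899 -0.002]
 [-0.    -0.002 -1.   ]]
[[-0.02  -0.992  0.123  0.362]
 [-1.     0.021  0.01   0.096]
 [-0.013 -0.123 -0.992  1.029]
 [ 0.     0.     0.     1.   ]] [[-0.869 -0.233  0.437 -0.002]
 [-0.495  0.426 -0.757  0.999]
 [-0.01  -0.874 -0.485  0.659]
 [ 0.     0.     0.     1.   ]]
```

View pics/a.png

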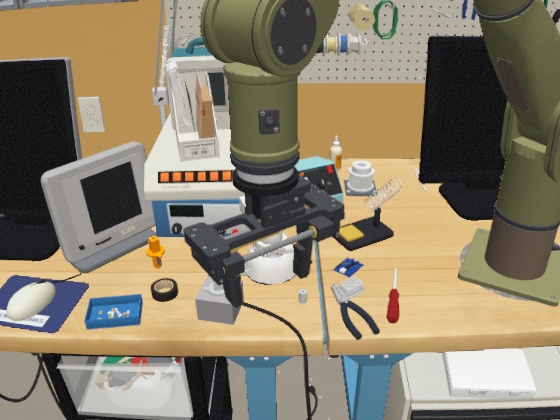

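View pics/b.png

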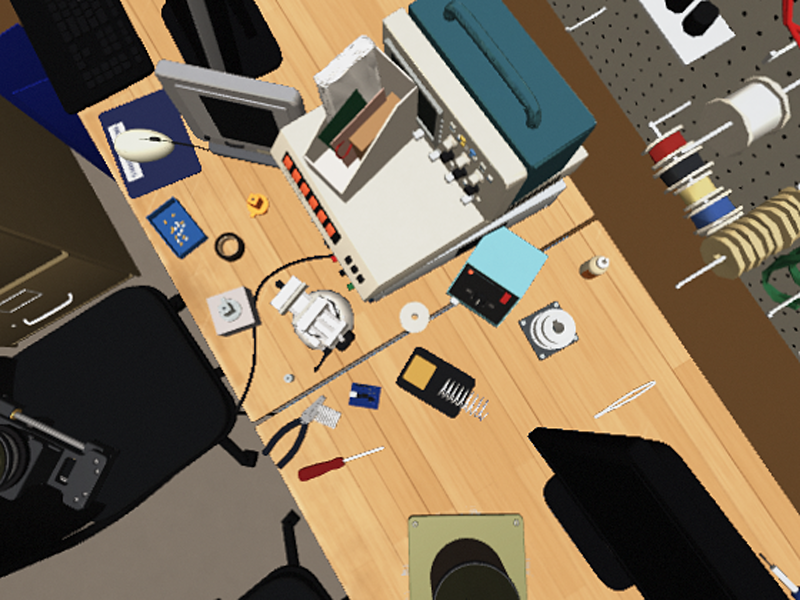

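The scene view shows the grey block at (220,300), a small steel cylinder at (303,296), the orange look-alike shaft at (155,250) and the hub at (360,178). In the top view (800x600) the block with the steel shaft is at (231,310), the cylinder at (290,378), the hub at (550,330) with its plate, the blue board at (365,396), the reel at (414,317), the bottle at (595,265), the vise at (320,318) and the orange look-alike at (258,205).

Shaft candidates are the steel one in the block at (231,310) and the orange one at (258,205). The steel one fits. The only slug candidate is at (290,378). I'll confirm both in an enlarged crop.

```bash
python3 - <<'E'
from h import *
b=np.load('top.npz'); P=cloud(b)
s=.7
for n,(u,v),w in [('shaft',(231,310),14),('slug',(290,378),6),('hub',(550,330),26),('board',(365,396),3),('spool',(414,317),3),('bottle',(597,265),3),('vise',(320,318),25)]:
    u=int(u*s);v=int(v*s); Q=P[v-w:v+w,u-w:u+w].reshape(-1,3)
    print(n,np.nanmedian(Q,0).round(3),'zmax',np.nanmax(Q[:,2]).round(3))
    for lo,hi in {'shaft':[(.045,.053),(.053,.06),(.07,.1)],'slug':[(.015,.04)],'hub':[(.007,.013),(.05,.062),(.068,.08)]}.get(n,[]):
        q=Q[(Q[:,2]>lo)&(Q[:,2]<hi)]
        if len(q): print('  ',lo,len(q),q.mean(0).round(4),((q.min(0)+q.max(0))/2).round(4), 'z',np.median(q[:,2]).round(4))
def crop(u,v,w): 
    u=int(u*s);v=int(v*s); return cv2.resize(b['p'][v-w:v+w,u-w:u+w,::-1],(390,390),interpolation=cv2.INTER_CUBIC)
cv2.imwrite('pics/c.png',np.hstack([crop(255,340,38),crop(550,330,26)]))
E
```

```text
shaft [0.474 0.411 0.052] zmax 0.09
   0.045 397 [0.4749 0.4122 0.0508] [0.4759 0.4157 0.0493] z 0.051
   0.053 206 [0.4748 0.4119 0.0555] [0.4756 0.4152 0.0564] z 0.0551
   0.07 68 [0.4731 0.4129 0.0843] [0.474  0.414  0.0801] z 0.0859
slug [0.352 0.314 0.002] zmax 0.031
   0.015 33 [0.3507 0.3135 0.0245] [0.3508 0.314  0.0232] z 0.0247
hub [ 0.431 -0.162  0.003] zmax 0.101
   0.007 256 [ 0.4272 -0.1525  0.0106] [ 0.4283 -0.1661  0.0101] z 0.0108
   0.05 257 [ 0.4277 -0.1628  0.0575] [ 0.4295 -0.1668  0.0565] z 0.0575
   0.068 300 [ 0.4289 -0.1654  0.0748] [ 0.4377 -0.1409  0.0738] z 0.0747
board [0.316 0.178 0.006] zmax 0.009
spool [0.461 0.085 0.042] zmax 0.045
bottle [ 0.54  -0.238  0.076] zmax 0.088
vise [0.454 0.243 0.076] zmax 0.202
```

View pics/c.png

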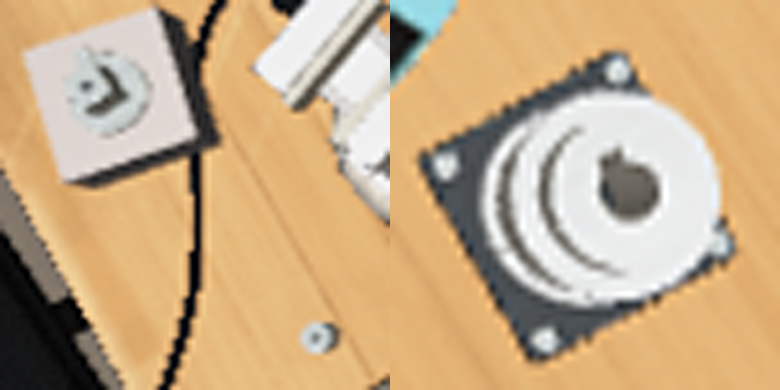

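The crop shows the steel shaft in the grey block, its lug pointing up-left, and the plain slug below it on the right. The hub's keyway notch also points up-left. That puts both yaws near 30°. I'm moving above the slug.

Call:
{"api": "step_arm", "payload": {"motion": [{"dx": -0.37, "dy": -0.39, "dz": 0.1, "claw": 60}, {"dx": -0.74, "dy": -0.78, "dz": 0.2, "claw": 60}, {"dx": -0.74, "dy": -0.78, "dz": 0.2, "claw": 60}]}}

```text
$.motion[0]: bad value
```

Call:
{"api": "step_arm", "payload": {"motion": [{"dx": -0.37, "dy": -0.39, "dz": 0.1, "claw": 60}, {"dx": -0.74, "dy": -0.78, "dz": 0.2, "claw": 60}, {"dx": -0.74, "dy": -0.78, "dz": 0.2, "claw": 60}]}}

```text
$.motion[0]: bad value
```

Call:
{"api": "step_arm", "payload": {"motion": [{"dx": -0.37, "dy": -0.39, "dz": 0.2, "claw": 60}, {"dx": -0.74, "dy": -0.78, "dz": 0.5, "claw": 60}, {"dx": -0.74, "dy": -0.78, "dz": 0.5, "claw": 60}, {"dx": -0.74, "dy": -0.78, "dz": 0.5, "claw": 60}]}}

```text
$.motion[0]: bad value
```

```bash
python3 - <<'E'
from h import *
s=snap('wrist','d'); P=cloud(s); print(get_state()['tool_pos'].round(4))
T=s['E']; print(T[:3].round(3))
Q=P.reshape(-1,3)
m=(np.hypot(Q[:,0]-.351,Q[:,1]-.314)<.025)&(Q[:,2]>.018)&(Q[:,2]<.035); q=Q[m]; print(m.sum(),q.mean(0),(q.min(0)+q.max(0))/2,np.median(q[:,2]))
C=(P[...,2]>.018)&(np.hypot(P[...,0]-.351,P[...,1]-.314)<.025); v,u=np.where(C); print(u.mean(),v.mean())
# obstacle map from top cam
B=cloud(np.load('top.npz')).reshape(-1,3)
for y in np.arange(.5,-.3,-.05):
    r=[]
    for x in np.arange(.25,.65,.05):
        k=(abs(B[:,0]-x)<.025)&(abs(B[:,1]-y)<.025); r.append(int(1000*np.nanmax(B[k,2])) if k.any() else -1)
    print(y.round(2),r)
E
```

```text
[0.2738 0.5613 0.2381]
[[ 0.44   0.865  0.242  0.212]
 [ 0.898 -0.423 -0.12   0.593]
 [-0.002  0.27  -0.963  0.385]]<stdin>:5: RuntimeWarning: Mean of empty slice.
  ret = um.true_divide(
Traceback (most recent call last):
ValueError: zero-size array to reduction operation minimum which has no identity
```

A row probably needs every key. I'll retry with all of them.

Call:
{"api": "step_arm", "payload": {"motion": [{"wx": 0, "wy": 0, "wz": 0, "dx": -0.37, "dy": -0.39, "dz": 0.1, "claw": 60}, {"wx": 0, "wy": 0, "wz": 0, "dx": -0.74, "dy": -0.78, "dz": 0.2, "claw": 60}, {"wx": 0, "wy": 0, "wz": 0, "dx": -0.74, "dy": -0.78, "dz": 0.2, "claw": 60}]}}

```text
clock: 0.45
tool_pos: [0.3026, 0.4714, 0.2211]
eef_rot: [0.228, 0.974, -0.005, 0.001]
contact_force: [1.2, 0.3, -0.1]
opening: 0.75
finger_force: 0.0
```

Call:
{"api": "step_arm", "payload": {"motion": [{"wx": 0, "wy": 0, "wz": 0, "dx": -0.37, "dy": -0.39, "dz": 0.1, "claw": 60}, {"wx": 0, "wy": 0, "wz": 0, "dx": -0.74, "dy": -0.78, "dz": 0.2, "claw": 60}, {"wx": 0, "wy": 0, "wz": 0, "dx": -0.74, "dy": -0.78, "dz": 0.2, "claw": 60}]}}

```text
clock: 0.75
tool_pos: [0.3276, 0.3901, 0.2055]
eef_rot: [0.229, 0.973, -0.004, 0.001]
contact_force: [-0.6, 0.3, -0.8]
opening: 0.68
finger_force: 0.0
```

Call:
{"api": "step_arm", "payload": {"motion": [{"wx": 0, "wy": 0, "wz": 0, "dx": -0.37, "dy": -0.39, "dz": 0.2, "claw": 60}, {"wx": 0, "wy": 0, "wz": 0, "dx": -0.74, "dy": -0.78, "dz": 0.5, "claw": 60}, {"wx": 0, "wy": 0, "wz": 0, "dx": -0.74, "dy": -0.78, "dz": 0.5, "claw": 60}, {"wx": 0, "wy": 0, "wz": 0, "dx": -0.74, "dy": -0.78, "dz": 0.5, "claw": 60}]}}

```text
clock: 1.15
tool_pos: [0.3518, 0.3157, 0.1664]
eef_rot: [0.226, 0.974, -0.0, -0.0]
contact_force: [-0.2, 0.9, 0.3]
opening: 0.68
finger_force: 0.0
```

```bash
cat > m.py <<'E'
from h import *
s=snap('wrist','d'); P=cloud(s); print(get_state()['tool_pos'].round(4))
T=s['E']; print(T[:3].round(3))
Q=P.reshape(-1,3)
C=(P[...,2]>.018)&(P[...,2]<.035)&(np.hypot(P[...,0]-.351,P[...,1]-.314)<.03); v,u=np.where(C); q=P[C]
print(len(q)); 
if len(q): print(q.mean(0),(q.min(0)+q.max(0))/2,np.median(q[:,2]),u.mean(),v.mean())
B=cloud(np.load('top.npz')).reshape(-1,3)
for y in np.arange(.5,-.3,-.05):
    r=[]
    for x in np.arange(.25,.65,.05):
        k=(abs(B[:,0]-x)<.025)&(abs(B[:,1]-y)<.025)&np.isfinite(B[:,2]); r.append(int(1000*np.max(B[k,2])) if k.any() else -1)
    print(y.round(2),r)
goto([.351,.314,.012])
E
python3 m.py
```

```text
[0.3517 0.3173 0.1669]
[[ 0.441  0.864  0.242  0.29 ]
 [ 0.897 -0.425 -0.119  0.348]
 [-0.     0.27  -0.963  0.313]]
309
[0.35083993 0.31752906 0.02412074] [0.3513539  0.31748824 0.02258114] 0.024363606786396652 284.21035598705504 199.3398058252427
0.5 [440, 440, -1, -1, 6, 7, 6, 25]
0.45 [349, -72, 6, 7, 59, 60, 19, 25]
0.4 [3, 12, 14, 13, 89, 90, 13, 23]
0.35 [17, 6, 7, 7, 54, 17, 17, 6]
0.3 [18, 17, 31, 47, 174, 174, 13, 14]
0.25 [27, 27, 60, 151, 174, 175, 144, 184]
0.2 [9, 24, 13, 202, 171, 179, 197, 246]
0.15 [6, 17, 10, 6, 130, 198, 199, 198]
0.1 [6, 18, 28, 27, 48, 197, 200, 199]
0.05 [7, 104, 101, 25, 47, 46, 199, 199]
0.0 [17, 126, 104, 5, 69, 88, 196, 375]
-0.05 [6, 132, 17, 6, 85, 101, 101, 375]
-0.1 [339, 7, 5, 14, 90, 100, 94, 370]
-0.15 [435, 433, 9, 79, 80, 87, 529, 73]
-0.2 [433, 376, 6, 77, 452, 16, 521, 612]
-0.25 [397, 8, 6, 473, 457, 553, 526, 605]
d shares [-0.011 -0.044  1.936]
```

View pics/d.png

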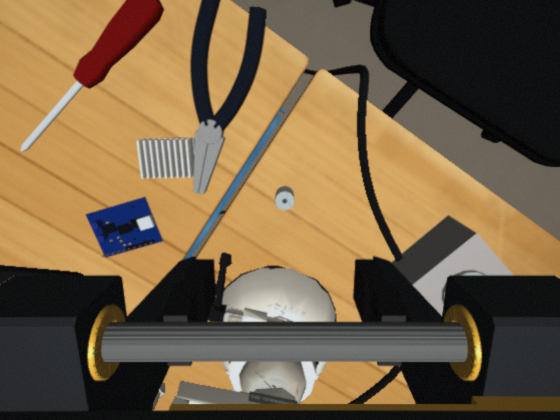

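The wrist view shows the slug centred between the fingers at (284,200), with the vise and its handle at (225,265) just beyond. I'll check vise clearance for the gripper body before descending.

```bash
python3 - <<'E'
from h import *
r=R.from_quat(get_state()['eef_rot'])
for n in ['wrist','top']:
    P=cloud(np.load(n+'.npz')).reshape(-1,3); P=P[np.isfinite(P[:,0])]
    t=r.inv().apply(P-np.array([.351,.3172,.012]))
    k=(P[:,2]>.06)&(P[:,2]<.14)&(abs(t[:,1])<.11)&(t[:,0]>-.14)&(t[:,0]<.06)
    k&=~((t[:,2]<-.1)&(n=='wrist'))
    if k.any():
        i=np.argsort(-t[k,0])[:400:40]; print(n,k.sum()); print(np.c_[t[k][i],P[k][i,2]].round(3))
E
```

```text
wrist 3809
[[-0.037 -0.043 -0.049  0.061]
 [-0.053 -0.047 -0.051  0.063]
 [-0.057 -0.048 -0.052  0.064]
 [-0.06  -0.051 -0.052  0.064]
 [-0.064 -0.05  -0.054  0.066]
 [-0.068 -0.047 -0.052  0.064]
 [-0.07  -0.046 -0.053  0.065]
 [-0.071 -0.045 -0.051  0.063]
 [-0.072 -0.046 -0.061  0.073]
 [-0.073 -0.027 -0.058  0.07 ]]
top 352
[[-0.042 -0.046 -0.048  0.06 ]
 [-0.077 -0.026 -0.061  0.073]
 [-0.082 -0.021 -0.065  0.077]
 [-0.089 -0.015 -0.051  0.062]
 [-0.098 -0.023 -0.114  0.126]
 [-0.109 -0.048 -0.125  0.137]
 [-0.121 -0.056 -0.126  0.138]
 [-0.125 -0.038 -0.127  0.139]
 [-0.131  0.017 -0.126  0.138]]
```

Call:
{"api": "step_arm", "payload": {"motion": [{"wx": 0, "wy": 0, "wz": 0, "dx": 0, "dy": 0, "dz": 0.5, "claw": 40}, {"wx": 0, "wy": 0, "wz": 0, "dx": 0, "dy": 0, "dz": 1, "claw": 40}, {"wx": 0, "wy": 0, "wz": 0, "dx": 0, "dy": 0, "dz": 1, "claw": 40}, {"wx": 0, "wy": 0, "wz": 0, "dx": 0, "dy": 0, "dz": 1, "claw": 40}]}}

```text
clock: 1.6
tool_pos: [0.3511, 0.3173, 0.0871]
eef_rot: [0.224, 0.975, 0.0, -0.0]
contact_force: [0.3, -0.1, -0.5]
opening: 0.453
finger_force: 0.0
```

```bash
python3 - <<'E'
from h import *
s=snap('wrist'); P=cloud(s)
C=(P[...,2]>.018)&(P[...,2]<.028)&(np.hypot(P[...,0]-.351,P[...,1]-.317)<.014); q=P[C]
print(len(q),q.mean(0),(q.min(0)+q.max(0))/2); print(get_state()['tool_pos'])
goto([*((q.min(0)+q.max(0))/2)[:2],.012],np.radians(154))
E
```

```text
568 [0.35071747 0.31750708 0.02407199] [0.3512076  0.3170157  0.02231989]
[0.35174163 0.31746635 0.0880349 ]
d shares [ 0.004 -0.01   0.95 ]
w [0.0008 0.0001 0.0005]
```

Call:
{"api": "step_arm", "payload": {"motion": [{"wx": 0, "wy": 0, "wz": 0, "dx": 0, "dy": 0, "dz": 0.4, "claw": 40}, {"wx": 0, "wy": 0, "wz": 0, "dx": 0, "dy": 0, "dz": 0.8, "claw": 40}, {"wx": 0, "wy": 0, "wz": 0, "dx": 0, "dy": 0, "dz": 0.94, "claw": 30}, {"wx": 0, "wy": 0, "wz": 0, "dx": 0, "dy": 0, "dz": 0.94, "claw": 10}, {"wx": 0, "wy": 0, "wz": 0, "dx": 0, "dy": 0, "dz": 0.94, "claw": 5}, {"wx": 0, "wy": 0, "wz": 0, "dx": 0, "dy": 0, "dz": 0.94, "claw": 5}, {"wx": 0, "wy": 0, "wz": 0, "dx": 0, "dy": 0, "dz": 0.94, "claw": 5}, {"wx": 0, "wy": 0, "wz": 0, "dx": 0, "dy": 0, "dz": 0.94, "claw": 5}], "force": 20}}

```text
clock: 2.45
tool_pos: [0.3523, 0.3164, 0.0129]
eef_rot: [0.225, 0.974, 0.001, 0.001]
contact_force: [0.5, -0.5, 7.5]
opening: 0.17
finger_force: 20.0
```

Call:
{"api": "step_arm", "payload": {"motion": [{"wx": 0, "wy": 0, "wz": 0, "dx": 0, "dy": 0, "dz": -0.5, "claw": 5}, {"wx": 0, "wy": 0, "wz": 0, "dx": 0, "dy": 0, "dz": -1, "claw": 5}, {"wx": 0, "wy": 0, "wz": 0, "dx": 0, "dy": 0, "dz": -1, "claw": 5}]}}

```text
clock: 2.75
tool_pos: [0.3534, 0.3171, 0.0957]
eef_rot: [0.225, 0.974, 0.003, 0.002]
contact_force: [0.8, 0.5, -0.5]
opening: 0.171
finger_force: 20.0
```

Call:
{"api": "step_arm", "payload": {"motion": [{"wx": 0, "wy": 0, "wz": 0, "dx": 0, "dy": 0, "dz": -0.5, "claw": 5}, {"wx": 0, "wy": 0, "wz": 0, "dx": 0, "dy": 0, "dz": -1, "claw": 5}, {"wx": 0, "wy": 0, "wz": 0, "dx": 0, "dy": 0, "dz": -1, "claw": 5}]}}

```text
clock: 3.05
tool_pos: [0.3533, 0.3174, 0.1753]
eef_rot: [0.225, 0.974, 0.004, 0.002]
contact_force: [0.4, 0.7, 0.0]
opening: 0.168
finger_force: 20.0
```

Call:
{"api": "step_arm", "payload": {"motion": [{"wx": 0, "wy": 0, "wz": 0, "dx": 0, "dy": 0, "dz": -0.5, "claw": 5}, {"wx": 0, "wy": 0, "wz": 0, "dx": 0, "dy": 0, "dz": -1, "claw": 5}, {"wx": 0, "wy": 0, "wz": 0, "dx": 0, "dy": 0, "dz": -1, "claw": 5}]}}

```text
clock: 3.35
tool_pos: [0.3533, 0.3175, 0.2547]
eef_rot: [0.225, 0.974, 0.004, 0.002]
contact_force: [0.5, 0.3, 0.6]
opening: 0.17
finger_force: 20.0
```

```bash
python3 - <<'E'
from h import *
s=get_state();print(s['tool_pos'],s['finger_force'],s['opening'])
B=cloud(np.load('top.npz')).reshape(-1,3); B=B[np.isfinite(B[:,0])]
for lo,hi in [(.1,.2),(.2,.3),(.3,.4),(.4,.5),(.5,.65)]:
    print('z',lo,hi)
    for y in np.arange(.1,-.45,-.05):
        print(y.round(2),[int(((abs(B[:,0]-x)<.025)&(abs(B[:,1]-y)<.025)&(B[:,2]>lo)&(B[:,2]<hi)).sum()) for x in np.arange(.25,.7,.05)])
E
```

```text
[0.35326172 0.3175423  0.25474298] 19.99387264251709 0.16960379489569752
z 0.1 0.2
0.1 [0, 0, 0, 0, 0, 224, 500, 494, 471]
0.05 [0, 2, 2, 0, 0, 0, 467, 471, 464]
0.0 [0, 92, 7, 0, 0, 0, 143, 465, 104]
-0.05 [0, 11, 0, 0, 0, 1, 1, 149, 0]
-0.1 [268, 0, 0, 0, 0, 1, 0, 66, 164]
-0.15 [23, 0, 0, 0, 0, 0, 0, 0, 254]
-0.2 [0, 0, 0, 0, 0, 0, 0, 0, 14]
-0.25 [0, 0, 0, 0, 0, 0, 7, 0, 0]
-0.3 [0, 0, 0, 0, 0, 0, 0, 0, 307]
-0.35 [0, 0, 0, 0, 0, 0, 208, 497, 124]
-0.4 [0, 0, 0, 0, 137, 388, 145, 0, 0]
z 0.2 0.3
0.1 [0, 0, 0, 0, 0, 0, 1, 0, 0]
0.05 [0, 0, 0, 0, 0, 0, 0, 0, 110]
0.0 [0, 0, 0, 0, 0, 0, 0, 293, 206]
-0.05 [0, 0, 0, 0, 0, 0, 0, 234, 0]
-0.1 [230, 0, 0, 0, 0, 0, 0, 57, 118]
-0.15 [239, 9, 0, 0, 0, 0, 0, 0, 79]
-0.2 [0, 0, 0, 0, 0, 0, 0, 0, 0]
-0.25 [0, 0, 0, 0, 0, 0, 0, 0, 0]
-0.3 [0, 0, 0, 0, 0, 0, 0, 21, 16]
-0.35 [0, 0, 0, 0, 0, 0, 0, 28, 0]
-0.4 [0, 0, 0, 17, 417, 177, 0, 0, 0]
z 0.3 0.4
0.1 [0, 0, 0, 0, 0, 0, 0, 0, 0]
0.05 [0, 0, 0, 0, 0, 0, 0, 0, 140]
0.0 [0, 0, 0, 0, 0, 0, 0, 407, 927]
-0.05 [0, 0, 0, 0, 0, 0, 0, 673, 829]
-0.1 [42, 0, 0, 0, 0, 0, 0, 84, 754]
-0.15 [670, 132, 0
[... 320 characters left out ...]
, 0, 0]
-0.05 [0, 0, 0, 0, 0, 0, 0, 0, 35]
-0.1 [0, 0, 0, 0, 0, 0, 0, 0, 0]
-0.15 [810, 162, 0, 0, 0, 0, 0, 0, 0]
-0.2 [126, 0, 0, 0, 65, 0, 0, 241, 0]
-0.25 [0, 0, 0, 20, 396, 895, 45, 83, 3]
-0.3 [0, 0, 0, 49, 155, 939, 292, 582, 563]
-0.35 [0, 0, 0, 0, 18, 20, 182, 397, 0]
-0.4 [0, 0, 0, 0, 0, 0, 0, 0, 0]
z 0.5 0.65
0.1 [0, 0, 0, 0, 0, 0, 0, 0, 0]
0.05 [0, 0, 0, 0, 0, 0, 0, 0, 0]
0.0 [0, 0, 0, 0, 0, 0, 0, 0, 0]
-0.05 [0, 0, 0, 0, 0, 0, 0, 0, 0]
-0.1 [0, 0, 0, 0, 0, 0, 0, 0, 0]
-0.15 [0, 0, 0, 0, 0, 0, 14, 0, 0]
-0.2 [0, 0, 0, 0, 0, 0, 36, 710, 174]
-0.25 [0, 0, 0, 0, 0, 14, 86, 1161, 151]
-0.3 [0, 0, 0, 0, 0, 0, 0, 5, 291]
-0.35 [0, 0, 0, 0, 0, 0, 0, 0, 0]
-0.4 [0, 0, 0, 0, 0, 0, 0, 0, 0]
```

Call:
{"api": "step_arm", "payload": {"motion": [{"wx": 0, "wy": 0, "wz": 0, "dx": -0.47, "dy": -0.3, "dz": 0, "claw": 5}, {"wx": 0, "wy": 0, "wz": 0, "dx": -0.95, "dy": -0.61, "dz": 0, "claw": 5}, {"wx": 0, "wy": 0, "wz": 0, "dx": -0.95, "dy": -0.61, "dz": 0, "claw": 5}]}}

```text
clock: 3.65
tool_pos: [0.401, 0.2311, 0.2497]
eef_rot: [0.23, 0.973, -0.003, 0.0]
contact_force: [-0.2, -0.5, 0.9]
opening: 0.171
finger_force: 20.0
```

Call:
{"api": "step_arm", "payload": {"motion": [{"wx": 0, "wy": 0, "wz": 0, "dx": -0.38, "dy": -0.34, "dz": 0, "claw": 5}, {"wx": 0, "wy": 0, "wz": 0, "dx": -0.75, "dy": -0.68, "dz": 0, "claw": 5}, {"wx": 0, "wy": 0, "wz": 0, "dx": -0.75, "dy": -0.68, "dz": 0, "claw": 5}]}}

```text
clock: 3.95
tool_pos: [0.4294, 0.1569, 0.2497]
eef_rot: [0.23, 0.973, -0.003, -0.001]
contact_force: [-1.4, -0.2, -1.3]
opening: 0.167
finger_force: 20.0
```

Call:
{"api": "step_arm", "payload": {"motion": [{"wx": 0, "wy": 0, "wz": 0, "dx": -0.29, "dy": -0.38, "dz": 0, "claw": 5}, {"wx": 0, "wy": 0, "wz": 0, "dx": -0.58, "dy": -0.76, "dz": 0, "claw": 5}, {"wx": 0, "wy": 0, "wz": 0, "dx": -0.58, "dy": -0.76, "dz": 0, "claw": 5}]}}

```text
clock: 4.25
tool_pos: [0.4433, 0.083, 0.25]
eef_rot: [0.229, 0.973, -0.002, -0.001]
contact_force: [-1.2, 0.4, 0.2]
opening: 0.169
finger_force: 20.0
```

Call:
{"api": "step_arm", "payload": {"motion": [{"wx": 0, "wy": 0, "wz": 0, "dx": -0.22, "dy": -0.45, "dz": 0, "claw": 5}, {"wx": 0, "wy": 0, "wz": 0, "dx": -0.44, "dy": -0.9, "dz": 0, "claw": 5}, {"wx": 0, "wy": 0, "wz": 0, "dx": -0.44, "dy": -0.9, "dz": 0, "claw": 5}]}}

```text
clock: 4.55
tool_pos: [0.4424, 0.0034, 0.2502]
eef_rot: [0.229, 0.973, -0.002, -0.001]
contact_force: [-0.6, 0.4, 0.0]
opening: 0.172
finger_force: 20.0
```

```bash
python3 -c "
from h import *
s=get_state();print(s['tool_pos'],s['q'].round(2),s['finger_force']);goto([.43,-.14,.2],np.radians(154))"
```

```text
[0.44240809 0.00341869 0.2501932 ] [ 0.09  0.45 -0.31  2.07  0.22  0.66  0.75] 19.99346226453781
d shares [-0.661 -1.671  0.633]
w [-0.0013 -0.0005 -0.0026]
```

Call:
{"api": "step_arm", "payload": {"motion": [{"wx": 0, "wy": 0, "wz": 0, "dx": -0.17, "dy": -0.42, "dz": 0.15, "claw": 5}, {"wx": 0, "wy": 0, "wz": 0, "dx": -0.33, "dy": -0.84, "dz": 0.3, "claw": 5}, {"wx": 0, "wy": 0, "wz": 0, "dx": -0.33, "dy": -0.84, "dz": 0.3, "claw": 5}]}}

```text
clock: 4.85
tool_pos: [0.4358, -0.0671, 0.2254]
eef_rot: [0.228, 0.974, -0.001, -0.002]
contact_force: [-0.3, 0.1, -0.9]
opening: 0.175
finger_force: 20.0
```

Call:
{"api": "step_arm", "payload": {"motion": [{"wx": 0, "wy": 0, "wz": 0, "dx": -0.17, "dy": -0.42, "dz": 0.15, "claw": 5}, {"wx": 0, "wy": 0, "wz": 0, "dx": -0.33, "dy": -0.84, "dz": 0.3, "claw": 5}, {"wx": 0, "wy": 0, "wz": 0, "dx": -0.33, "dy": -0.84, "dz": 0.3, "claw": 5}, {"wx": 0, "wy": 0, "wz": 0, "dx": -0.33, "dy": -0.84, "dz": 0.3, "claw": 5}]}}

```text
clock: 5.25
tool_pos: [0.4323, -0.1344, 0.2029]
eef_rot: [0.225, 0.974, 0.001, -0.001]
contact_force: [1.1, 1.6, 0.1]
opening: 0.167
finger_force: 20.0
```

```bash
cat > hub.py <<'E'
from h import *
import sys
s=snap('wrist',sys.argv[1]); P=cloud(s); print(get_state()['tool_pos'].round(4))
Z=P[...,2]; N=np.hypot(P[...,0]-.4285,P[...,1]+.165)<.06
for lo,hi in [(.007,.013),(.05,.062),(.07,.079)]:
    C=N&(Z>lo)&(Z<hi); q=P[C]
    if len(q)<20: continue
    hull=cv2.convexHull(q[:,:2].astype(np.float32)); print(lo,len(q),np.median(q[:,2]).round(4),'minCircle',cv2.minEnclosingCircle(hull),'rect',cv2.minAreaRect(hull))
C=N&(Z>.07)&(Z<.079); v,u=np.where(C); print('px',u.mean(),v.mean(),u.min(),u.max(),v.min(),v.max())
E
python3 hub.py e
```

```text
[ 0.4327 -0.1337  0.2032]
0.007 1997 0.0103 minCircle ((0.4290335178375244, -0.16500866413116455), 0.05743054300546646) rect ((0.4293630123138428, -0.16524961590766907), (0.08395078778266907, 0.08404824882745743), 27.06087875366211)
0.05 2143 0.057 minCircle ((0.42937302589416504, -0.16548697650432587), 0.03534816950559616) rect ((0.4293455481529236, -0.165174201130867), (0.0696905329823494, 0.06949323415756226), 79.74449920654297)
0.07 2877 0.0744 minCircle ((0.4291343092918396, -0.16566458344459534), 0.026456838473677635) rect ((0.42925259470939636, -0.16530771553516388), (0.05160260945558548, 0.051882848143577576), 61.16419982910156)
px 244.90163364615918 217.79562043795622 212 278 186 250
```

View pics/e.png

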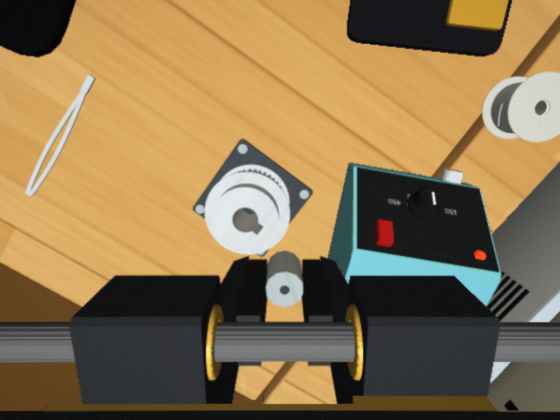

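The picture shows the hub at (245,218) with its keyway notch toward (262,230), and the slug upright in the fingers at (285,275). Next I measure the slug's offset in the hand.

```bash
python3 - <<'E'
from h import *
s=np.load('wrist.npz'); P=cloud(s); st=get_state(); r=R.from_quat(st['eef_rot'])
t=r.inv().apply(P.reshape(-1,3)-st['tool_pos']).reshape(P.shape)
v,u=np.mgrid[0:420,0:560]
m=(abs(u-285)<17)&(v>250)&(v<308)&(np.linalg.norm(t,axis=-1)<.05)
q=t[m]; print(len(q))
top=q[q[:,2]<np.percentile(q[:,2],5)+.003]; print('top',len(top),top.mean(0).round(4),top.min(0).round(4),top.max(0).round(4)); print(q.min(0).round(4),q.max(0).round(4))
K_=(np.hypot(P[...,0]-.4292,P[...,1]+.1652)<.017)&(P[...,2]<.068); k=P[K_]-[.4292,-.1652,0]
print('bore pts',k.mean(0)); 
# keyway dir from dark pixels
g=cv2.cvtColor(s['p'],cv2.COLOR_RGB2GRAY); f=[pixz(s,a,b,.074)[:2] for b in range(195,245) for a in range(220,275) if g[b,a]<110]
f=np.array(f)-[.4292,-.1652]; f=f[np.hypot(*f.T)<.017]; print('dark',len(f),f.mean(0)); far=f[np.hypot(*f.T)>.0115]; print(len(far),np.degrees(np.arctan2(*far.mean(0)[::-1])))
E
```

```text
1634
top 1038 [ 0.0015  0.0007 -0.011 ] [-0.007  -0.0057 -0.0129] [ 0.0089  0.0073 -0.0089]
[-0.007  -0.0064 -0.0129] [0.0092 0.0079 0.0126]
bore pts [ 0.00652173 -0.00533548  0.04431894]
dark 185 [-0.00284928 -0.00034185]
12 28.608077736099762
```

```bash
python3 -c "
from h import *
goto([.4298,-.1664,.1],np.radians(154))"
```

```text
d shares [-0.147 -0.386  1.29 ]
w [ 0.0005 -0.0002  0.0006]
```

Call:
{"api": "step_arm", "payload": {"motion": [{"wx": 0, "wy": 0, "wz": 0, "dx": -0.15, "dy": -0.39, "dz": 0, "claw": 5}, {"wx": 0, "wy": 0, "wz": 0, "dx": -0.15, "dy": -0.39, "dz": 0.5, "claw": 5}, {"wx": 0, "wy": 0, "wz": 0, "dx": -0.15, "dy": -0.39, "dz": 1, "claw": 5}, {"wx": 0, "wy": 0, "wz": 0, "dx": -0.15, "dy": -0.39, "dz": 1, "claw": 5}, {"wx": 0, "wy": 0, "wz": 0, "dx": -0.15, "dy": -0.39, "dz": 1, "claw": 5}]}}

```text
clock: 5.8
tool_pos: [0.4298, -0.1672, 0.1238]
eef_rot: [0.223, 0.975, 0.0, -0.001]
contact_force: [-0.2, -0.4, -0.1]
opening: 0.171
finger_force: 20.0
```

```bash
python3 hub.py f; python3 -c "
from h import *
goto([.4298,-.1664,.095],np.radians(154))"
```

```text
[ 0.4304 -0.1677  0.1247]
0.007 3261 0.0103 minCircle ((0.4283602833747864, -0.16531965136528015), 0.05764078348875046) rect ((0.42947396636009216, -0.16543294489383698), (0.08393930643796921, 0.08394566178321838), 27.166595458984375)
0.05 3334 0.057 minCircle ((0.42967283725738525, -0.165493443608284), 0.03527345135807991) rect ((0.422279953956604, -0.162059485912323), (0.0696353167295456, 0.05410925671458244), 64.1801528930664)
0.07 4035 0.0744 minCircle ((0.4294336140155792, -0.165434792637825), 0.026259485632181168) rect ((0.4255525469779968, -0.16278809309005737), (0.051902901381254196, 0.042852263897657394), 56.21125030517578)
px 283.960594795539 225.3199504337051 239 330 192 268
d shares [0.015 0.011 0.371]
w [0.0003 0.0004 0.0008]
```

Call:
{"api": "step_arm", "payload": {"motion": [{"wx": 0, "wy": 0, "wz": 0, "dx": 0.01, "dy": 0.01, "dz": 0.2, "claw": 5}, {"wx": 0, "wy": 0, "wz": 0, "dx": 0.01, "dy": 0.01, "dz": 0.36, "claw": 5}, {"wx": 0, "wy": 0, "wz": 0, "dx": 0.01, "dy": 0.01, "dz": 0.46, "claw": 5}, {"wx": 0, "wy": 0, "wz": 0, "dx": 0.01, "dy": 0.01, "dz": 0.58, "claw": 5}, {"wx": 0, "wy": 0, "wz": 0, "dx": 0.01, "dy": 0.01, "dz": 0.58, "claw": 5}]}}

```text
clock: 6.35
tool_pos: [0.4292, -0.1678, 0.0771]
eef_rot: [0.225, 0.974, 0.0, 0.0]
contact_force: [-0.3, 0.3, -0.2]
opening: 0.171
finger_force: 20.0
```

```bash
python3 - <<'E'
from h import *
s=snap('wrist','g'); P=cloud(s); st=get_state(); print(st['tool_pos'],st['contact_force'])
r=R.from_quat(st['eef_rot'])
t=r.inv().apply(P.reshape(-1,3)-st['tool_pos']).reshape(P.shape)
v,u=np.mgrid[0:420,0:560]
m=(abs(u-285)<17)&(v>250)&(v<308)&(np.linalg.norm(t,axis=-1)<.03)
q=t[m]; top=q[q[:,2]<np.percentile(q[:,2],5)+.003]; print('top',len(top),top.mean(0).round(4),top.min(0).round(4),top.max(0).round(4))
E
```

```text
[ 0.42917688 -0.16789338  0.07732183] [-0.04321615  1.11650979 -0.41041348]
top 1047 [ 0.0015  0.0016 -0.0111] [-0.0069 -0.0048 -0.0131] [ 0.0093  0.0082 -0.0089]
```

View pics/g.png

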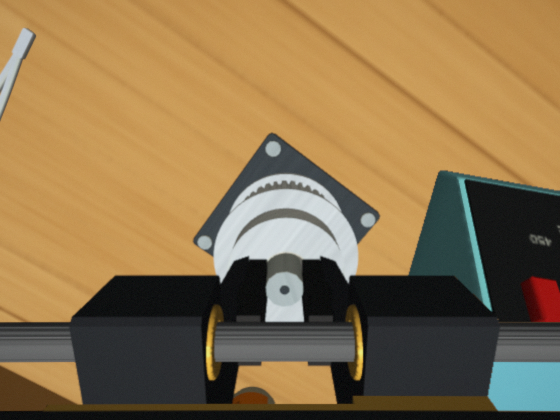

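The slug's lower end is in the bore at (285,265) with no contact force. I'm opening the fingers.

Call:
{"api": "step_arm", "payload": {"motion": [{"wx": 0, "wy": 0, "wz": 0, "dx": 0, "dy": 0, "dz": 0, "claw": 40}, {"wx": 0, "wy": 0, "wz": 0, "dx": 0, "dy": 0, "dz": 0, "claw": 40}, {"wx": 0, "wy": 0, "wz": 0, "dx": 0, "dy": 0, "dz": 0, "claw": 40}, {"wx": 0, "wy": 0, "wz": 0, "dx": 0, "dy": 0, "dz": 0, "claw": 40}]}}

```text
clock: 6.8
tool_pos: [0.429, -0.1681, 0.0773]
eef_rot: [0.225, 0.974, 0.0, 0.0]
contact_force: [-0.1, -0.2, -0.1]
opening: 0.452
finger_force: 0.0
```

Call:
{"api": "step_arm", "payload": {"motion": [{"wx": 0, "wy": 0, "wz": 0, "dx": 0, "dy": 0, "dz": -0.5, "claw": 60}, {"wx": 0, "wy": 0, "wz": 0, "dx": 0, "dy": 0, "dz": -1, "claw": 60}, {"wx": 0, "wy": 0, "wz": 0, "dx": 0, "dy": 0, "dz": -1, "claw": 60}]}}

```text
clock: 7.1
tool_pos: [0.4312, -0.1687, 0.1608]
eef_rot: [0.225, 0.974, -0.0, 0.004]
contact_force: [1.0, -0.2, 0.1]
opening: 0.671
finger_force: 0.0
```

Call:
{"api": "step_arm", "payload": {"motion": [{"wx": 0, "wy": 0, "wz": 0, "dx": 0.2, "dy": 0.45, "dz": -0.3, "claw": 60}, {"wx": 0, "wy": 0, "wz": 0, "dx": 0.4, "dy": 0.9, "dz": -0.6, "claw": 60}, {"wx": 0, "wy": 0, "wz": 0, "dx": 0.4, "dy": 0.9, "dz": -0.6, "claw": 60}, {"wx": 0, "wy": 0, "wz": 0, "dx": 0.4, "dy": 0.9, "dz": -0.6, "claw": 60}]}}

```text
clock: 7.5
tool_pos: [0.4318, -0.0889, 0.2051]
eef_rot: [0.224, 0.975, -0.0, 0.0]
contact_force: [-0.0, -0.5, -1.0]
opening: 0.68
finger_force: 0.0
```

```bash
python3 - <<'E'
from h import *
s=snap('wrist','i'); P=cloud(s); print(get_state()['tool_pos'])
K_=(np.hypot(P[...,0]-.4295,P[...,1]+.1655)<.0102)&(P[...,2]<.068); k=P[K_]; print('bore',len(k),np.sort(k[:,2])[::max(1,len(k)//15)].round(3))
t=snap('top'); P=cloud(t)
K_=(np.hypot(P[...,0]-.4285,P[...,1]+.1655)<.0102)&(P[...,2]<.068); k=P[K_]; print('bore',len(k),np.sort(k[:,2])[::max(1,len(k)//15)].round(3))
v,u=np.where((np.hypot(P[...,0]-.4285,P[...,1]+.1655)<.01)); u=int(u.mean());v=int(v.mean())
print(u,v); b=t['p'][v-28:v+28,u-28:u+28,::-1]
w=np.load('wrist.npz'); 
import itertools
r=w['E']; c=cv2.projectPoints(np.array([[.4295,-.1655,.074]]),cv2.Rodrigues(r[:3,:3].T)[0],-r[:3,:3].T@r[:3,3],w['K'],w['D'])[0].ravel(); print(c)
a=w['p'][max(0,int(c[1])-40):int(c[1])+40,max(0,int(c[0])-40):int(c[0])+40,::-1]
cv2.imwrite('pics/j.png',np.hstack([cv2.resize(x,(390,390),interpolation=cv2.INTER_CUBIC) for x in (a,b) if x.size]))
E
```

```text
[ 0.43121879 -0.08994296  0.2046082 ]
bore 326 [0.037 0.043 0.045 0.046 0.046 0.047 0.047 0.048 0.051 0.054 0.056 0.059
 0.061 0.063 0.065 0.067]
bore 0 []<stdin>:6: RuntimeWarning: Mean of empty slice.
  ret = ret.dtype.type(ret / rcount)
Traceback (most recent call last):
ValueError: cannot convert float NaN to integer
```

The bore's depth readings cluster at 0.046 m, which is the expected top of the slug on the pad, so it's in place. I'm heading back for the shaft.

Call:
{"api": "step_arm", "payload": {"motion": [{"wx": 0, "wy": 0, "wz": 0, "dx": 0.22, "dy": 0.45, "dz": -0.4, "claw": 60}, {"wx": 0, "wy": 0, "wz": 0, "dx": 0.44, "dy": 0.9, "dz": -0.8, "claw": 60}, {"wx": 0, "wy": 0, "wz": 0, "dx": 0.44, "dy": 0.9, "dz": -0.8, "claw": 60}]}}

```text
clock: 7.9
tool_pos: [0.4337, -0.0053, 0.2713]
eef_rot: [0.223, 0.975, 0.002, 0.002]
contact_force: [0.6, -0.3, -0.2]
opening: 0.683
finger_force: 0.0
```

Call:
{"api": "step_arm", "payload": {"motion": [{"wx": 0, "wy": 0, "wz": 0, "dx": 0.22, "dy": 0.45, "dz": 0, "claw": 60}, {"wx": 0, "wy": 0, "wz": 0, "dx": 0.44, "dy": 0.9, "dz": 0, "claw": 60}, {"wx": 0, "wy": 0, "wz": 0, "dx": 0.44, "dy": 0.9, "dz": 0, "claw": 60}]}}

```text
clock: 8.2
tool_pos: [0.4317, 0.0749, 0.2683]
eef_rot: [0.222, 0.975, 0.001, -0.0]
contact_force: [0.4, -0.8, -0.5]
opening: 0.679
finger_force: 0.0
```

Call:
{"api": "step_arm", "payload": {"motion": [{"wx": 0, "wy": 0, "wz": 0, "dx": 0.22, "dy": 0.45, "dz": 0, "claw": 60}, {"wx": 0, "wy": 0, "wz": 0, "dx": 0.44, "dy": 0.9, "dz": 0, "claw": 60}, {"wx": 0, "wy": 0, "wz": 0, "dx": 0.44, "dy": 0.9, "dz": 0, "claw": 60}]}}

```text
clock: 8.5
tool_pos: [0.4317, 0.1551, 0.2682]
eef_rot: [0.222, 0.975, 0.001, -0.001]
contact_force: [0.5, 0.0, -0.9]
opening: 0.682
finger_force: 0.0
```

Call:
{"api": "step_arm", "payload": {"motion": [{"wx": 0, "wy": 0, "wz": 0, "dx": 0.22, "dy": 0.45, "dz": 0, "claw": 60}, {"wx": 0, "wy": 0, "wz": 0, "dx": 0.44, "dy": 0.9, "dz": 0, "claw": 60}, {"wx": 0, "wy": 0, "wz": 0, "dx": 0.44, "dy": 0.9, "dz": 0, "claw": 60}]}}

```text
clock: 8.8
tool_pos: [0.4316, 0.2351, 0.2682]
eef_rot: [0.222, 0.975, 0.002, -0.001]
contact_force: [-0.9, 0.7, -0.8]
opening: 0.681
finger_force: 0.0
```

Call:
{"api": "step_arm", "payload": {"motion": [{"wx": 0, "wy": 0, "wz": 0, "dx": 0.22, "dy": 0.45, "dz": 0, "claw": 60}, {"wx": 0, "wy": 0, "wz": 0, "dx": 0.44, "dy": 0.9, "dz": 0, "claw": 60}, {"wx": 0, "wy": 0, "wz": 0, "dx": 0.44, "dy": 0.9, "dz": 0, "claw": 60}]}}

```text
clock: 9.1
tool_pos: [0.4313, 0.3151, 0.2681]
eef_rot: [0.223, 0.975, 0.001, -0.001]
contact_force: [0.2, -0.7, -0.2]
opening: 0.681
finger_force: 0.0
```

```bash
python3 -c "
from h import *
s=get_state();print(s['tool_pos'],s['q'].round(2));goto([.46,.39,.2],np.radians(120))"
```

```text
[0.43128198 0.31508449 0.26814447] [-0.52  0.54 -0.31  1.8   0.21  0.83  0.19]
d shares [0.082 0.997 0.854]
w [ 0.0006 -0.0009  0.1903]
```

Call:
{"api": "step_arm", "payload": {"motion": [{"wx": 0, "wy": 0, "wz": 0.05, "dx": 0.04, "dy": 0.5, "dz": 0, "claw": 60}, {"wx": 0, "wy": 0, "wz": 0.1, "dx": 0.08, "dy": 1, "dz": 0.1, "claw": 60}, {"wx": 0, "wy": 0, "wz": 0.15, "dx": 0.08, "dy": 1, "dz": 0.4, "claw": 60}, {"wx": 0, "wy": 0, "wz": 0.19, "dx": 0.08, "dy": 1, "dz": 0.6, "claw": 60}, {"wx": 0, "wy": 0, "wz": 0.19, "dx": 0.08, "dy": 1, "dz": 0.6, "claw": 60}, {"wx": 0, "wy": 0, "wz": 0.19, "dx": 0.08, "dy": 1, "dz": 0.6, "claw": 60}]}}

```text
clock: 9.7
tool_pos: [0.4617, 0.3838, 0.2206]
eef_rot: [0.501, 0.865, -0.001, 0.0]
contact_force: [0.3, -0.1, 0.1]
opening: 0.684
finger_force: 0.0
```

```bash
cat > shaft.py <<'E'
from h import *
import sys
s=snap('wrist',sys.argv[1]); P=cloud(s); st=get_state(); print(st['tool_pos'].round(4))
Z=P[...,2]; N=np.hypot(P[...,0]-.475,P[...,1]-.412)<.055
for n,lo,hi in [('block',.045,.0525),('collar',.0535,.058),('head',.082,.09)]:
    C=N&(Z>lo)&(Z<hi); q=P[C]; v,u=np.where(C)
    if len(q)<20: print(n,len(q)); continue
    hull=cv2.convexHull(q[:,:2].astype(np.float32)); print(n,len(q),np.median(q[:,2]).round(4),'circ',cv2.minEnclosingCircle(hull),'rect',cv2.minAreaRect(hull),'px',u.mean().round(),v.mean().round())
    if n=='head': c=np.array(cv2.minAreaRect(hull)[0])
q=P[N&(Z>.053)&(Z<.058)][:,:2]-c; q=q[np.hypot(*q.T)>.0215]; print('lug',len(q),q.mean(0),np.degrees(np.arctan2(*q.mean(0)[::-1])))
E
python3 shaft.py k
```

```text
[0.4618 0.3846 0.2214]
block 4773 0.0505 circ ((0.4751953184604645, 0.41542676091194153), 0.04924003779888153) rect ((0.47542694211006165, 0.41540420055389404), (0.07000677287578583, 0.07007530331611633), 17.778112411499023) px 315.0 169.0
collar 1096 0.0554 circ ((0.4783547818660736, 0.41738227009773254), 0.023251866921782494) rect ((0.47563257813453674, 0.4168308675289154), (0.041894685477018356, 0.0391831211745739), 73.20466613769531) px 317.0 169.0
head 534 0.0854 circ ((0.4754021167755127, 0.4155445098876953), 0.011945845559239388) rect ((0.4750159978866577, 0.4154280722141266), (0.017611535266041756, 0.017921775579452515), 32.334083557128906) px 319.0 177.0
lug 64 [0.02025661 0.01330815] 33.304024287987495
```

View pics/k.png

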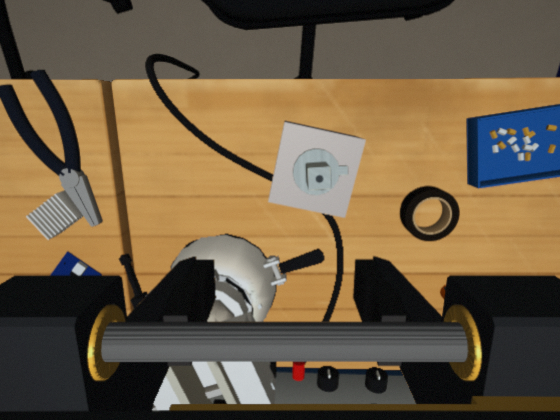

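The wrist view shows the block at (317,169) with the steel shaft's square head at (319,178) and its lug pointing right at (342,170), which gives a yaw of about 32.5°. The vise lever lies at (300,262).

```bash
python3 - <<'E'
from h import *
p=[.4752,.4155,.0605]; goto(p,np.radians(122.5))
t_=R.from_euler('z',np.radians(122.5))*R.from_euler('x',np.pi)
P=cloud(np.load('wrist.npz')).reshape(-1,3); P=P[np.isfinite(P[:,0])]
t=t_.inv().apply(P-p); k=(P[:,2]>.055)&(P[:,2]<.2)&(abs(t[:,1])<.12)&(abs(t[:,0])<.09)&(np.hypot(t[:,0],t[:,1])>.03)
# drop gripper's own points
st=get_state(); g=R.from_quat(st['eef_rot']).inv().apply(P-st['tool_pos']); k&=~((abs(g[:,0])<.05)&(g[:,2]<.01))
print(k.sum())
if k.any():
    i=np.argsort(-t[k,0])[::max(1,k.sum()//12)]; print(np.c_[t[k][i],P[k][i,2]].round(3))
E
```

```text
d shares [0.254 0.337 2.011]
w [ 0.      0.0003 -0.0147]
146
[[-0.08  -0.092 -0.007  0.067]
 [-0.083 -0.092 -0.008  0.069]
 [-0.084 -0.059 -0.086  0.146]
 [-0.084 -0.057 -0.083  0.143]
 [-0.084 -0.062 -0.086  0.146]
 [-0.085 -0.06  -0.083  0.143]
 [-0.085 -0.057 -0.085  0.145]
 [-0.086 -0.056 -0.083  0.143]
 [-0.086 -0.065 -0.083  0.143]
 [-0.086 -0.065 -0.078  0.139]
 [-0.087 -0.089 -0.011  0.071]
 [-0.088 -0.056 -0.081  0.141]
 [-0.09  -0.091 -0.009  0.069]]
```

Clear. I'm descending in two stages with one fine check.

Call:
{"api": "step_arm", "payload": {"motion": [{"wx": 0, "wy": 0, "wz": -0.0147, "dx": 0.25, "dy": 0.34, "dz": 0, "claw": 50}, {"wx": 0, "wy": 0, "wz": -0.0147, "dx": 0.25, "dy": 0.34, "dz": 0.5, "claw": 50}, {"wx": 0, "wy": 0, "wz": -0.0147, "dx": 0.25, "dy": 0.34, "dz": 1, "claw": 50}, {"wx": 0, "wy": 0, "wz": -0.0147, "dx": 0.25, "dy": 0.34, "dz": 1, "claw": 50}, {"wx": 0, "wy": 0, "wz": -0.0147, "dx": 0.25, "dy": 0.34, "dz": 1, "claw": 50}]}}

```text
clock: 10.25
tool_pos: [0.4751, 0.4167, 0.1421]
eef_rot: [0.481, 0.877, 0.0, 0.0]
contact_force: [-0.2, -0.1, 1.2]
opening: 0.568
finger_force: 0.0
```

```bash
python3 shaft.py l; python3 -c "
from h import *
goto([.4752,.4155,.0605],np.radians(122.5))"
```

```text
[0.4757 0.4174 0.1433]
block 7542 0.0505 circ ((0.47550806403160095, 0.41544464230537415), 0.049338869750499725) rect ((0.4754313826560974, 0.4153400659561157), (0.07015339285135269, 0.07063162326812744), 17.85140037536621) px 282.0 217.0
collar 1662 0.0555 circ ((0.4781583547592163, 0.41735538840293884), 0.02348381094634533) rect ((0.4769909977912903, 0.4189012944698334), (0.04648716747760773, 0.03563063591718674), 32.96871566772461) px 285.0 217.0
head 909 0.0854 circ ((0.47527897357940674, 0.41542333364486694), 0.012055194936692715) rect ((0.47528427839279175, 0.4156777560710907), (0.017786286771297455, 0.017956417053937912), 32.380828857421875) px 282.0 238.0
lug 99 [0.01991899 0.01339557] 33.92093843368827
d shares [-0.018 -0.022  1.035]
w [ 0.001  -0.0002 -0.0003]
```

Call:
{"api": "step_arm", "payload": {"motion": [{"wx": 0, "wy": 0, "wz": 0, "dx": -0.02, "dy": -0.02, "dz": 0.5, "claw": 50}, {"wx": 0, "wy": 0, "wz": 0, "dx": -0.02, "dy": -0.02, "dz": 0.9, "claw": 50}, {"wx": 0, "wy": 0, "wz": 0, "dx": -0.02, "dy": -0.02, "dz": 1, "claw": 50}, {"wx": 0, "wy": 0, "wz": 0, "dx": -0.02, "dy": -0.02, "dz": 1, "claw": 30}, {"wx": 0, "wy": 0, "wz": 0, "dx": -0.02, "dy": -0.02, "dz": 1, "claw": 8}, {"wx": 0, "wy": 0, "wz": 0, "dx": -0.02, "dy": -0.02, "dz": 1, "claw": 8}, {"wx": 0, "wy": 0, "wz": 0, "dx": -0.02, "dy": -0.02, "dz": 1, "claw": 8}, {"wx": 0, "wy": 0, "wz": 0, "dx": -0.02, "dy": -0.02, "dz": 1, "claw": 8}], "force": 45}}

```text
clock: 11.1
tool_pos: [0.4745, 0.4154, 0.0625]
eef_rot: [0.481, 0.877, 0.001, 0.0]
contact_force: [-0.8, -0.3, 7.4]
opening: 0.202
finger_force: 45.0
```

```bash
python3 -c "
from h import *
s=get_state();print(s['tool_pos'],s['opening'],s['finger_force'],s['contact_force'])"
```

```text
[0.47445292 0.41538636 0.06253009] 0.20205936990852438 44.964094050228596 [-0.78180126 -0.26259372  7.39345858]
```

Call:
{"api": "step_arm", "payload": {"motion": [{"wx": 0, "wy": 0, "wz": 0, "dx": 0, "dy": 0, "dz": -0.2, "claw": 8}, {"wx": 0, "wy": 0, "wz": 0, "dx": 0, "dy": 0, "dz": -0.5, "claw": 8}, {"wx": 0, "wy": 0, "wz": 0, "dx": 0, "dy": 0, "dz": -1, "claw": 8}, {"wx": 0, "wy": 0, "wz": 0, "dx": 0, "dy": 0, "dz": -1, "claw": 8}]}}

```text
clock: 11.5
tool_pos: [0.4765, 0.4174, 0.1469]
eef_rot: [0.482, 0.876, 0.005, 0.001]
contact_force: [0.9, 1.5, -2.4]
opening: 0.198
finger_force: 45.0
```

Call:
{"api": "step_arm", "payload": {"motion": [{"wx": 0, "wy": 0, "wz": 0, "dx": 0, "dy": 0, "dz": -0.5, "claw": 8}, {"wx": 0, "wy": 0, "wz": 0, "dx": 0, "dy": 0, "dz": -1, "claw": 8}, {"wx": 0, "wy": 0, "wz": 0, "dx": 0, "dy": 0, "dz": -1, "claw": 8}]}}

```text
clock: 11.8
tool_pos: [0.4762, 0.4172, 0.2267]
eef_rot: [0.482, 0.876, 0.005, 0.001]
contact_force: [0.8, -0.2, -2.4]
opening: 0.2
finger_force: 45.0
```

Call:
{"api": "step_arm", "payload": {"motion": [{"wx": 0, "wy": 0, "wz": 0, "dx": 0, "dy": 0, "dz": -0.5, "claw": 8}, {"wx": 0, "wy": 0, "wz": 0, "dx": 0, "dy": 0, "dz": -1, "claw": 8}, {"wx": 0, "wy": 0, "wz": 0, "dx": 0, "dy": 0, "dz": -1, "claw": 8}]}}

```text
clock: 12.1
tool_pos: [0.4757, 0.4167, 0.3058]
eef_rot: [0.482, 0.876, 0.005, 0.001]
contact_force: [0.2, 0.7, -2.1]
opening: 0.205
finger_force: 45.0
```

Call:
{"api": "step_arm", "payload": {"motion": [{"wx": 0, "wy": 0, "wz": 0, "dx": -0.28, "dy": -0.43, "dz": 0, "claw": 8}, {"wx": 0, "wy": 0, "wz": 0, "dx": -0.56, "dy": -0.87, "dz": 0, "claw": 8}, {"wx": 0, "wy": 0, "wz": 0, "dx": -0.56, "dy": -0.87, "dz": 0, "claw": 8}]}}

```text
clock: 12.4
tool_pos: [0.4353, 0.3311, 0.2983]
eef_rot: [0.483, 0.876, -0.007, -0.001]
contact_force: [1.2, 0.6, -2.3]
opening: 0.198
finger_force: 45.0
```

Call:
{"api": "step_arm", "payload": {"motion": [{"wx": 0, "wy": 0, "wz": 0, "dx": -0.42, "dy": -0.27, "dz": 0, "claw": 8}, {"wx": 0, "wy": 0, "wz": 0, "dx": -0.84, "dy": -0.54, "dz": 0, "claw": 8}, {"wx": 0, "wy": 0, "wz": 0, "dx": -0.84, "dy": -0.54, "dz": 0, "claw": 8}]}}

```text
clock: 12.7
tool_pos: [0.4384, 0.2523, 0.2995]
eef_rot: [0.485, 0.875, -0.004, 0.0]
contact_force: [-0.2, 1.1, -3.0]
opening: 0.202
finger_force: 45.0
```

```bash
python3 -c "
from h import *
s=get_state();print(s['tool_pos'],s['opening'],s['finger_force'],s['q'].round(2));goto([.44,-.06,.3],np.radians(122.5))"
```

```text
[0.43843559 0.25227639 0.29948544] 0.20158460595361044 44.961433690041304 [-0.52  0.46 -0.15  1.83  0.09  0.87 -0.15]
d shares [-3.321 -2.051  0.023]
w [-0.0022  0.0015 -0.0028]
```

Call:
{"api": "step_arm", "payload": {"motion": [{"wx": 0, "wy": 0, "wz": 0, "dx": -0.42, "dy": -0.27, "dz": 0, "claw": 8}, {"wx": 0, "wy": 0, "wz": 0, "dx": -0.84, "dy": -0.54, "dz": 0, "claw": 8}, {"wx": 0, "wy": 0, "wz": 0, "dx": -0.84, "dy": -0.54, "dz": 0, "claw": 8}]}}

```text
clock: 13.0
tool_pos: [0.4376, 0.1732, 0.2997]
eef_rot: [0.485, 0.874, -0.004, -0.0]
contact_force: [-0.4, 0.9, -2.9]
opening: 0.2
finger_force: 45.0
```

Call:
{"api": "step_arm", "payload": {"motion": [{"wx": 0, "wy": 0, "wz": 0, "dx": -0.42, "dy": -0.27, "dz": 0, "claw": 8}, {"wx": 0, "wy": 0, "wz": 0, "dx": -0.84, "dy": -0.54, "dz": 0, "claw": 8}, {"wx": 0, "wy": 0, "wz": 0, "dx": -0.84, "dy": -0.54, "dz": 0, "claw": 8}]}}

```text
clock: 13.3
tool_pos: [0.4371, 0.094, 0.2999]
eef_rot: [0.485, 0.874, -0.003, -0.0]
contact_force: [0.4, 1.1, -1.3]
opening: 0.198
finger_force: 45.0
```

Call:
{"api": "step_arm", "payload": {"motion": [{"wx": 0, "wy": 0, "wz": 0, "dx": -0.42, "dy": -0.27, "dz": 0, "claw": 8}, {"wx": 0, "wy": 0, "wz": 0, "dx": -0.84, "dy": -0.54, "dz": 0, "claw": 8}, {"wx": 0, "wy": 0, "wz": 0, "dx": -0.84, "dy": -0.54, "dz": 0, "claw": 8}]}}

```text
clock: 13.6
tool_pos: [0.4368, 0.0148, 0.3001]
eef_rot: [0.485, 0.874, -0.002, -0.0]
contact_force: [-0.2, 0.4, -3.0]
opening: 0.198
finger_force: 45.0
```

Call:
{"api": "step_arm", "payload": {"motion": [{"wx": 0, "wy": 0, "wz": 0, "dx": -0.42, "dy": -0.27, "dz": 0.4, "claw": 8}, {"wx": 0, "wy": 0, "wz": 0, "dx": -0.84, "dy": -0.54, "dz": 0.8, "claw": 8}, {"wx": 0, "wy": 0, "wz": 0, "dx": -0.84, "dy": -0.54, "dz": 0.8, "claw": 8}, {"wx": 0, "wy": 0, "wz": 0, "dx": -0.84, "dy": -0.54, "dz": 0.8, "claw": 8}]}}

```text
clock: 14.0
tool_pos: [0.4367, -0.0595, 0.2359]
eef_rot: [0.482, 0.876, -0.0, -0.001]
contact_force: [0.3, 0.4, -2.4]
opening: 0.197
finger_force: 45.0
```

```bash
cat > held.py <<'E'
from h import *
import sys
s=snap('wrist',sys.argv[1]); P=cloud(s); st=get_state(); r=R.from_quat(st['eef_rot']); print(st['tool_pos'].round(4),st['contact_force'].round(1),st['finger_force'],st['opening'])
t=r.inv().apply(P.reshape(-1,3)-st['tool_pos']).reshape(P.shape)
v,u=np.mgrid[0:420,0:560]
m=(abs(t[...,1])<.03)&(abs(t[...,0])<.035)&(t[...,2]>.001)&(t[...,2]<.06); q=t[m]; print(len(q))
for z in np.arange(.004,.054,.004):
    k=q[abs(q[:,2]-z)<.002]; 
    if len(k)>5: print(z.round(3),len(k),'x',k[:,0].min().round(4),k[:,0].max().round(4),'y',k[:,1].min().round(4),k[:,1].max().round(4))
x,y,z,w=st['eef_rot']; print('tool yaw',np.degrees(np.arctan2(*r.as_matrix()[[1,0],0])))
E
python3 held.py n; python3 -c "
from h import *
goto([.4295,-.1655,.15],np.radians(117.1))"
```

```text
[ 0.4375 -0.0585  0.2367] [-0.6 -0.2 -1.9] 44.962288197129965 0.2023113696306125
1887
0.004 148 x 0.0065 0.0096 y -0.0091 0.0084
0.008 1587 x 0.0022 0.0191 y -0.0179 0.0262
0.012 105 x 0.0027 0.019 y -0.0188 0.0262
0.048 7 x 0.007 0.008 y -0.0033 0.0028
tool yaw 122.48062409865304
d shares [-1.077 -0.803  1.082]
w [-0.     -0.0004  0.0299]
```

View pics/n.png

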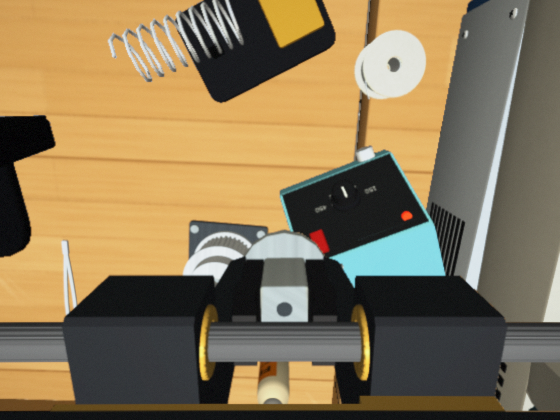

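The picture shows the shaft held square in the fingers, head at (284,285) and collar at (284,245), with the hub at (220,255). I'm moving over the bore and turning to the keyway yaw.

Call:
{"api": "step_arm", "payload": {"motion": [{"wx": 0, "wy": 0, "wz": 0.01, "dx": -0.5, "dy": -0.4, "dz": 0.2, "claw": 8}, {"wx": 0, "wy": 0, "wz": 0.03, "dx": -1, "dy": -0.8, "dz": 0.5, "claw": 8}, {"wx": 0, "wy": 0, "wz": 0.03, "dx": -1, "dy": -0.8, "dz": 1, "claw": 8}, {"wx": 0, "wy": 0, "wz": 0.03, "dx": -1, "dy": -0.8, "dz": 1, "claw": 8}, {"wx": 0, "wy": 0, "wz": 0.03, "dx": -1, "dy": -0.8, "dz": 1, "claw": 8}]}}

```text
clock: 14.55
tool_pos: [0.4269, -0.1594, 0.1575]
eef_rot: [0.521, 0.854, 0.001, -0.001]
contact_force: [0.3, -0.5, -1.8]
opening: 0.199
finger_force: 45.0
```

```bash
python3 held.py o; python3 hub.py p; python3 -c "
from h import *
goto([.4295,-.1655,.127],np.radians(117.1))"
```

```text
[ 0.4277 -0.1594  0.1585] [ 0.1  0.6 -2.1] 44.962181244045496 0.19834257030750946
1885
0.004 139 x 0.0077 0.0161 y -0.0087 0.0092
0.008 1582 x 0.0029 0.02 y -0.0175 0.0269
0.012 117 x 0.0038 0.0199 y -0.0184 0.0266
0.048 7 x 0.008 0.0088 y -0.0028 0.0032
tool yaw 117.25825992827978
[ 0.428  -0.1596  0.159 ]
0.007 2419 0.0103 minCircle ((0.4294404089450836, -0.165102019906044), 0.0575895756483078) rect ((0.42961743474006653, -0.16519495844841003), (0.084090456366539, 0.0841408222913742), 27.44462776184082)
0.05 2395 0.057 minCircle ((0.4296146333217621, -0.16536231338977814), 0.035159945487976074) rect ((0.4259178936481476, -0.15927447378635406), (0.0694563016295433, 0.05579392984509468), 30.30467414855957)
0.07 2393 0.0744 minCircle ((0.4296983778476715, -0.16523703932762146), 0.026203833520412445) rect ((0.4253295660018921, -0.1586167961359024), (0.05189649015665054, 0.03597386181354523), 32.299354553222656)
px 279.51525282072714 216.43251149185124 242 320 193 249
d shares [-0.073 -0.019  0.4  ]
w [0.0012 0.0004 0.0009]
```

Call:
{"api": "step_arm", "payload": {"motion": [{"wx": 0, "wy": 0, "wz": 0, "dx": -0.075, "dy": -0.015, "dz": 0.1, "claw": 8}, {"wx": 0, "wy": 0, "wz": 0, "dx": -0.075, "dy": -0.015, "dz": 0.36, "claw": 8}, {"wx": 0, "wy": 0, "wz": 0, "dx": -0.075, "dy": -0.015, "dz": 0.36, "claw": 8}, {"wx": 0, "wy": 0, "wz": 0, "dx": -0.075, "dy": -0.015, "dz": 0.36, "claw": 8}]}}

```text
clock: 15.05
tool_pos: [0.4281, -0.1672, 0.1289]
eef_rot: [0.522, 0.853, 0.0, 0.0]
contact_force: [-1.2, 0.9, -2.0]
opening: 0.199
finger_force: 45.0
```

```bash
python3 held.py q; python3 -c "
from h import *
goto([.4296,-.1653,.115],np.radians(117.1))"
```

```text
[ 0.4283 -0.1674  0.1291] [ 0.1 -0.3 -3.4] 44.962137546390295 0.19915920893182276
4918
0.004 157 x 0.0071 0.0193 y -0.0161 0.0161
0.008 1582 x 0.0027 0.02 y -0.0167 0.0274
0.012 67 x 0.0033 0.0196 y -0.0176 0.0272
0.048 7 x 0.0079 0.0086 y -0.0021 0.0039
0.052 448 x -0.0079 0.0266 y -0.0228 0.0275
tool yaw 117.07851766363868
d shares [0.016 0.026 0.177]
w [ 0.0003  0.0002 -0.0001]
```

Call:
{"api": "step_arm", "payload": {"motion": [{"wx": 0, "wy": 0, "wz": 0, "dx": 0.016, "dy": 0.02, "dz": 0, "claw": 8}, {"wx": 0, "wy": 0, "wz": 0, "dx": 0.016, "dy": 0.02, "dz": 0.05, "claw": 8}, {"wx": 0, "wy": 0, "wz": 0, "dx": 0.016, "dy": 0.02, "dz": 0.1, "claw": 8}, {"wx": 0, "wy": 0, "wz": 0, "dx": 0.016, "dy": 0.02, "dz": 0.15, "claw": 8}, {"wx": 0, "wy": 0, "wz": 0, "dx": 0.016, "dy": 0.02, "dz": 0.15, "claw": 8}]}}

```text
clock: 15.6
tool_pos: [0.4282, -0.1655, 0.1157]
eef_rot: [0.522, 0.853, -0.0, -0.001]
contact_force: [0.6, -0.2, -1.8]
opening: 0.2
finger_force: 45.0
```

The shaft is 9 mm into the bore with no contact force. I'm lowering it slowly.

Call:
{"api": "step_arm", "payload": {"motion": [{"wx": 0, "wy": 0, "wz": 0, "dx": 0, "dy": 0, "dz": 0.04, "claw": 8}, {"wx": 0, "wy": 0, "wz": 0, "dx": 0, "dy": 0, "dz": 0.07, "claw": 8}, {"wx": 0, "wy": 0, "wz": 0, "dx": 0, "dy": 0, "dz": 0.1, "claw": 8}, {"wx": 0, "wy": 0, "wz": 0, "dx": 0, "dy": 0, "dz": 0.1, "claw": 8}]}}

```text
clock: 16.0
tool_pos: [0.4284, -0.1656, 0.108]
eef_rot: [0.522, 0.853, -0.0, -0.0]
contact_force: [-0.2, -0.3, -2.7]
opening: 0.202
finger_force: 45.0
```

Call:
{"api": "step_arm", "payload": {"motion": [{"wx": 0, "wy": 0, "wz": 0, "dx": 0, "dy": 0, "dz": 0.04, "claw": 8}, {"wx": 0, "wy": 0, "wz": 0, "dx": 0, "dy": 0, "dz": 0.08, "claw": 8}, {"wx": 0, "wy": 0, "wz": 0, "dx": 0, "dy": 0, "dz": 0.12, "claw": 8}, {"wx": 0, "wy": 0, "wz": 0, "dx": 0, "dy": 0, "dz": 0.15, "claw": 8}, {"wx": 0, "wy": 0, "wz": 0, "dx": 0, "dy": 0, "dz": 0.18, "claw": 8}, {"wx": 0, "wy": 0, "wz": 0, "dx": 0, "dy": 0, "dz": 0.21, "claw": 8}, {"wx": 0, "wy": 0, "wz": 0, "dx": 0, "dy": 0, "dz": 0.21, "claw": 8}], "force": 60}}

```text
clock: 16.7
tool_pos: [0.4286, -0.1656, 0.0916]
eef_rot: [0.522, 0.853, 0.0, 0.0]
contact_force: [-0.6, 1.0, 5.1]
opening: 0.197
finger_force: 60.0
```

Call:
{"api": "step_arm", "payload": {"motion": [{"wx": 0, "wy": 0, "wz": 0, "dx": 0, "dy": 0, "dz": 0.03, "claw": 8}, {"wx": 0, "wy": 0, "wz": 0, "dx": 0, "dy": 0, "dz": 0.055, "claw": 8}, {"wx": 0, "wy": 0, "wz": 0, "dx": 0, "dy": 0, "dz": 0.07, "claw": 8}, {"wx": 0, "wy": 0, "wz": 0, "dx": 0, "dy": 0, "dz": 0.075, "claw": 8}, {"wx": 0, "wy": 0, "wz": 0, "dx": 0, "dy": 0, "dz": 0.075, "claw": 8}]}}

```text
clock: 17.2
tool_pos: [0.4287, -0.1657, 0.0865]
eef_rot: [0.522, 0.853, 0.0, 0.001]
contact_force: [-2.0, 0.7, 13.2]
opening: 0.2
finger_force: 60.0
```

Call:
{"api": "step_arm", "payload": {"motion": [{"wx": 0, "wy": 0, "wz": 0, "dx": 0, "dy": 0, "dz": 0.01, "claw": 8}, {"wx": 0, "wy": 0, "wz": 0, "dx": 0, "dy": 0, "dz": 0.01, "claw": 8}, {"wx": 0, "wy": 0, "wz": 0, "dx": 0, "dy": 0, "dz": 0.01, "claw": 8}]}}

```text
clock: 17.5
tool_pos: [0.4286, -0.1657, 0.0864]
eef_rot: [0.522, 0.853, 0.0, 0.001]
contact_force: [-2.8, 1.8, 23.1]
opening: 0.196
finger_force: 60.0
```

```bash
python3 - <<'E'
from h import *
s=snap('wrist','r'); P=cloud(s); st=get_state(); print(st['tool_pos'],st['contact_force'],st['finger_force'])
k=P[(np.hypot(P[...,0]-.4295,P[...,1]+.1654)<.0195)&(P[...,2]<.09)&(P[...,2]>.06)]
print('collar top z (home .079)',len(k),np.percentile(k[:,2],[10,50,90]))
k=P[(np.hypot(P[...,0]-.4295,P[...,1]+.1654)<.0245)&(np.hypot(P[...,0]-.4295,P[...,1]+.1654)>.0215)&(P[...,2]<.09)&(P[...,2]>.07)]; print('hub top/lug',np.percentile(k[:,2],[10,50,90]))
E
```

```text
[ 0.42866271 -0.16568341  0.08641715] [-2.63653385  1.72017002 21.68371429] 59.96183842420578
collar top z (home .079) 2060 [0.07838699 0.07964499 0.08710616]
hub top/lug [0.0737953  0.0745425  0.07532212]
```

The collar top reads 5 mm above the hub face and the force rose with no further travel, so the shaft is home. I'm handing in.

```bash
python3 -c "
from plant import workorder
print(workorder.finish_job())"
```

```text
the job is handed in; nothing more can be done
None
```

The slug is in the bore and the keyed shaft is pushed home with its collar against the hub and still gripped. I handed the job in at about 17.5 s; no pass or fail result came back.

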